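# Load a specimen carrier under the leaf spring of an imaging stage

### The arm

A 6-joint arm with a two-finger parallel gripper is mounted at the origin on the work surface. World frame = base frame: x ahead of the robot, y to its left, z up, the work surface at z = 0. Lengths are in m, angles in rad, forces in N, time in s.
With the tool pointing down it reaches from about 0.35 to 1 m from the base axis. Payload 7.1 kg.
Tool frame: the origin (TCP) lies on the centre line of the jaws, within the pads' length; the fingertips stand 22 mm ahead of it and the grasp point (between the pads) lies 3 mm ahead of it (robot.tcp_to_tips is the z of the fingertips in the tool frame, in m); z points along the fingers, y is the line along which they close (so a half turn about z gives the same grasp; the last joint's range is limited). The gripper opens to 85 mm and grips with 20 to 120 N. Pads are 22 mm wide; open, the fingers measure 114 mm over their backs; the gripper's body (76 mm by 85 mm) begins 54 mm behind the grasp point. The pads swing forward as they close: fully open they stand 13 mm farther back than shut.
Start: joints at [1.134, 0.423, 1.63, -0, 1.089, -0.019], TCP at [0.254, 0.571, 0.253] pointing down, gripper open.
Joint ranges: [-3, 3], [-0.9, 2.11], [0.09, 2.58], [-1.31, 4.45], [0.11, 2.69], [-2.54, 2.54]. Speed limits (rad/s): [2.39, 2.39, 3.01, 3.14, 3.14, 3.14].

### API

Orientations are given as a unit quaternion [w, x, y, z].
In Python, from cell import get_state, imaging, robot gives the robot as it stands.
- The arm moves only by the tool apply_moves, never from a script. Its argument "deltas" is a list of rows, each a list of 2 entries, a list of its own where there are three numbers: the shift along the tool's x, y, z normalised to -1 to 1, where 1 is 0.15 m, then the turn about the tool's z normalised to -1 to 1, where 1 is 2 rad. In form: [[[dx, dy, dz], yaw], ...]. A call has 1 to 10 rows; each row shifts and turns the commanded pose from where the row before left it, along the tool's axes as they then stand; what a row does not reach is not made up. A row lasts 1/12 s, in which the tool goes at most 41.7 mm and 7.16 degrees, less where a joint would pass 70% of its speed; a pose out of reach is approached as far as the arm can. A call with a number of a shift or a turn outside -1 to 1 is refused whole. A call with a gripper value outside its range is refused whole. "gripper" is the opening, from 0 (shut) to 1 (fully open), set as the call begins (left out, the last holds). The fingers move at their own pace and stop on an object; "squeeze" is the grip in N (left out, the last holds). Time passes only in rows, so rows that do not move let the fingers close. It gives the time, the measured TCP pose, the force, the opening and the grip force at its end, in the units of the state.
- get_state(): the state, without advancing time (a new reading comes with each control period).
- imaging.read_camera(name): name is "scene" or "top"; returns the picture (400x640x3 uint8, blue, green, red); there is no depth.
- imaging.camera_info(name): a dict with "K" (3x3 intrinsics, pixels), "D" ([k1, k2, p1, p2, k3] as OpenCV has them; the pictures are not rectified), "pose" (4x4, takes a point from camera to world coordinates). Camera axes: x right, y down, z forward; pixel columns grow to the right and rows downward; lengths in m; the calibration is good to about 2 mm. A picture is of the moment at which its call begins. camera_info takes no time and is no camera call.
- robot.close_job(): hands the job in; it is judged then, once.
The state is a dict: "time": time; "q": joint angles; "dq": joint speeds; "effort": joint torques, N m; "tcp_pos": TCP position; "tcp_rot": TCP orientation; "wrist_force": force on the tool from outside, world axes, zero at the start; "moment": the same for the moment, N m; "opening": finger opening in m; "grasp_force": force on a finger pad.
Only numpy, scipy, OpenCV 4.12 (cv2) and the standard library are available. Lean on these libraries where they do the work, as an engineer would, in place of code of your own. Each camera call takes 0.05 s, during which the arm holds its last target. There are 200 camera calls.

### The job

Load the opal specimen for imaging: with the fingertips press its carrier down hard on the black thumb rest against the sprung bed, keep it pressed while sliding it along the channel under the forked leaf spring until it is fully home against the end stop, then let go so that the springs grip it. Never lift the carrier, keep your fingers off the polished stone and the spring, and leave the other things on the bench alone.

Things in the scene. Friction and masses are not known exactly. Their poses are not given: they have to be found in the camera images.
- stage: Low imaging stage, fixed to the bench. Origin: underside, middle of its channel; +x along the channel from the open loading end to the end stop, z up. Grey foot plate 300 x 150 x 12 mm (x -130 to 170). Channel 65 mm wide from x = -115 to the stop at x = 85, between two 19.5 mm wide aluminium rails (tops at z = 40). Stop and clamp bar fill x 85 to 115 up to z = 65
- camera_column (a point): Foot of the stage's camera column (20 mm thick, 217 mm high) at stage x = 148, y = +50. A rod at z = 178 leads from it to the camera head, swung away to stage x 244 to 292, y 26 to 74, z 124 to 216 mm, clear of the channel
- bed (a joint): Sprung white low-friction bed plate that fills the channel floor; moves straight down, always level. 0 = up (top at stage z = 36 mm), 0.006 m = pressed right down on a hard stop (top at z = 30). With the carrier on it some 2 N start it moving and 7 to 8 N on the thumb rest bring it right down; it rises again when let go
- leaf: Forked steel leaf spring, 1.8 mm thick, clamped at the stop end; origin on its bending line at stage x = 92, z = 52 mm. Two tongues 12 mm wide at stage y = -23 and +23 (inner edges 17 mm, outer 29 mm from the middle) slope down towards the loading end to their lowest line at stage x = 36, underside z = 43 mm; they bend upward, about 1200 N/m for the pair
- toe_tip (a point): Middle between the turned-up toe tips of the two tongues: stage x = 26, toe underside z = 46.8 mm. With the bed up the carrier (top at z = 50) butts against the toes; with the bed right down (top at z = 44) its front edge goes in under them and lifts the tongues 1 to 2 mm, with a drag of a few N
- carrier: Specimen carrier on the bed in the channel: aluminium plate 110 (x) x 62 (y) x 14 mm, 0.2 to 0.33 kg, origin in the middle of its underside, x towards the stop. It starts with its front edge 11 to 33 mm short of the toes. Home: front edge on the stop, origin at stage x = 30 mm. Let go there, it rises about 2 mm against the tongues (bed at 0.003 to 0.0045 m) and is held
- thumb_rest: Black plastic thumb rest fixed on the rear of the carrier's top (origin on the top face of the plate, 14 mm above the carrier's origin; same axes): a ribbed pad 1.5 mm thick, 48 mm wide, carrier x -53 to -15, closed at its front by a cross ridge 4.5 mm high at carrier x -18 to -14 that stops a fingertip from slipping forward
- press_point (a point): Middle of the free pad of the thumb rest, on its top surface: carrier x = -36, y = 0, 15.5 mm above the carrier's underside (stage z = 51.5 mm with the bed up, 45.5 mm with the bed right down). 18 mm of pad lie between it and the ridge
- specimen: Polished opal slab bonded to the front half of the carrier, 46 x 26 x 5 mm, brown with blue-green patches, origin in the middle of its underside at carrier x = +18, on the plate's top. It passes between the two tongues. Must not be touched
- stop_face (a point): Point on the end stop's face, middle of the channel (stage x = 85, y = 0, z = 44 mm)
- rough_opal: Loose rough opal, brown, 46 x 36 x 26 mm, left of the stage; origin under its middle
- rough_pebble: Loose sandy rough stone, 36 x 30 x 20 mm, on the bench before the loading end; origin under its middle
- loupe: Loose folding loupe lying on its side, 52 x 24 x 21 mm, left of the stage; origin at its underside
- spare_plate: Loose empty spare carrier (110 x 62 x 14 mm, with thumb rest, without stone) lying on the bench right of the stage; not needed
- boulder: Loose boulder opal, rust brown, 125 x 105 x 85 mm, left of the stage; origin under its middle
- chip_jar: Loose closed jar, 54 mm diameter, 75 mm high, right of the stage; origin under its middle
Things that resemble listed ones, but are neither listed nor needed, are in the scene too. What is shaped like the carrier but yellow is not meant.

How it is judged:
On the way, in this order (a step that is already met when the one before it is completed fails the run):
1. the fingertips press the carrier down on its thumb rest before it goes under the spring, the bed nearly down (contact force between the fingers and thumb_rest above 3 N and value of joint bed above 0.004 m and x of carrier in the frame of stage below -0.021 m), for 0.05 s.
2. still pressed down, the carrier slides under both tongues of the leaf spring (contact force between the fingers and thumb_rest above 3 N and value of joint bed above 0.003 m and contact force between leaf and carrier above 0.5 N and x of carrier in the frame of stage above -0.01 m), for 0.05 s.
At the end, for the whole second after the job is handed in: The carrier lies level and at rest in the channel within 3 mm of the end stop (origin at stage x above 27 mm), let go, with the bed risen a little (0.002 to 0.0055 m down) and the leaf spring bearing on the carrier with more than 2 N (x of carrier in the frame of stage above 0.027 m and contact force between leaf and carrier above 2 N and value of joint bed between 0.002 and 0.0055 m and angle between carrier's own z axis and vertical below 0.04 rad and linear speed of carrier below 0.01 m/s); the robot touches nothing.
It fails at once if the fingers touch the polished stone (more than 1 N) (contact force between the fingers and specimen above 1 N).
It fails at once if the fingers push or pry the leaf spring (more than 2 N) (contact force between the fingers and leaf above 2 N).
It fails at once if the carrier is lifted or tipped off the bed (more than 5 mm up, or 0.12 rad) (z of carrier in the frame of stage above 0.041 m or angle between carrier's own z axis and vertical above 0.12 rad).
It fails at once if something else on the bench is moved by more than 20 mm (distance of any of rough_opal, rough_pebble, loupe, spare_plate, boulder, chip_jar from where it was at the start of the episode above 0.02 m).
It also fails if it takes over 32 s, if anything falls off the work surface, if the arm or the gripper's body presses on something with over 40 N, if the wrist force passes 120 N, or if a joint passes its speed limit or range.

## Working session

There is one attempt and no reset: what is moved stays moved. The work goes in short steps, Python scripts to look and compute and a tool call to move; the robot and the scene stay as the last step left them, time stands still between calls to the robot, and variables do not carry over. Pictures are saved under pics/ and viewed, at most 10 in all, crops included, and the job is handed in when it is done.

Besides the shell and the picture viewer there is one more tool, called after "Request:" in YAML: its name, and indented under it one key for each argument. apply_moves: Moves the arm, as the interface text tells. Its arguments: {"type":"object","properties":{"deltas":{"type":"array"},"gripper":{"type":"number"},"squeeze":{"type":"number"}},"required":["deltas"]}

```bash
mkdir -p pics; ls; python3 - <<'E'
from cell import get_state, imaging, robot
import cv2,numpy as np
s=get_state();print(s)
for n in("scene","top"):
    im=imaging.read_camera(n);cv2.imwrite(f"pics/{n}0.png",im)
    i=imaging.camera_info(n);print(n,i)
E
```

```text
pics
{'time': 0.0, 'q': array([ 1.13399198e+00,  4.23842191e-01,  1.63069954e+00, -1.06985710e-05,
        1.08862820e+00, -1.90109306e-02]), 'dq': array([ 1.05515272e-03, -7.50769056e-04,  2.29253098e-03, -9.61362741e-05,
        1.06538247e-03, -3.72873965e-05]), 'effort': array([-5.75808099e-05, -5.57384098e+01, -2.81740469e+01, -3.37169695e-05,
        7.32389613e-03, -1.54056181e-05]), 'tcp_pos': array([0.25335303, 0.57077149, 0.25254109]), 'tcp_rot': array([-1.73569638e-04,  2.07378227e-01,  9.78260522e-01, -7.69314828e-04]), 'wrist_force': array([1.21071169, 0.3143587 , 0.59314508]), 'moment': array([ 0.02503965, -0.06337236,  0.00750082]), 'grasp_force': 0.0, 'opening': 0.08571574040275182}
scene {'K': array([[417.35227268,   0.        , 318.6515152 ],
       [  0.        , 417.35227268, 197.55640427],
       [  0.        ,   0.        ,   1.        ]]), 'D': array([-0.08878197,  0.        ,  0.        ,  0.        ,  0.        ]), 'pose': array([[ 0.61015154,  0.42485096, -0.66874267,  1.2837382 ],
       [ 0.7921386 , -0.34333535,  0.50461597, -0.50835645],
       [-0.01521642, -0.83762909, -0.54602744,  0.63862413],
       [ 0.        ,  0.        ,  0.        ,  1.        ]])}
top {'K': array([[440.6163459 ,   0.        , 317.13077637],
       [  0.        , 440.6163459 , 198.62013029],
       [  0.        ,   0.        ,   1.        ]]), 'D': array([-0.06496729,  0.        ,  0.        ,  0.        ,  0.        ]), 'pose': array([[-1.37807230e-02, -9.83853590e-01,  1.78443843e-01,
         4.01460639e-01],
       [-9.99904697e-01,  1.34114401e-02, -3.27563130e-03,
         2.51131256e-02],
       [ 8.29552709e-04, -1.78471977e-01, -9.83944645e-01,
         9.33746932e-01],
       [ 0.00000000e+00,  0.00000000e+00,  0.00000000e+00,
         1.00000000e+00]])}
```

View pics/scene0.png

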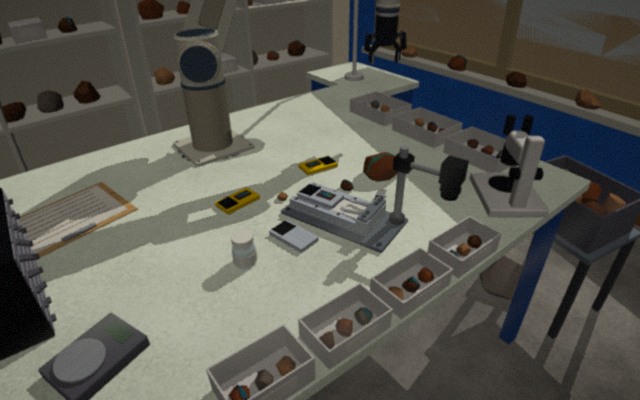

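View pics/top0.png

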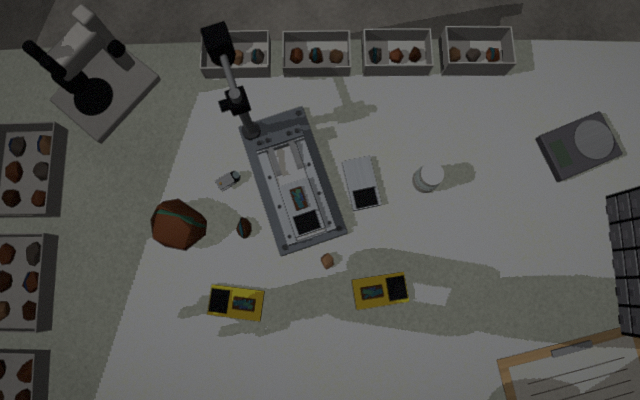

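The top view shows the stage with its open end near (312,240) and the stop near (280,135). The carrier's pad is near (306,222) and the opal near (299,198). I'll enlarge both views.

```bash
python3 - <<'E'
import cv2,numpy as np
a=cv2.imread("pics/top0.png")[95:260,230:355];b=cv2.imread("pics/scene0.png")[165:255,265:420]
a=cv2.resize(a,None,fx=3.6,fy=3.6,interpolation=cv2.INTER_CUBIC);b=cv2.resize(b,None,fx=5,fy=5,interpolation=cv2.INTER_CUBIC)
cv2.imwrite("pics/ta.png",cv2.convertScaleAbs(a,alpha=1.3));cv2.imwrite("pics/sb.png",cv2.convertScaleAbs(b,alpha=1.3))
E
```

```text
(no output)
```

View pics/ta.png

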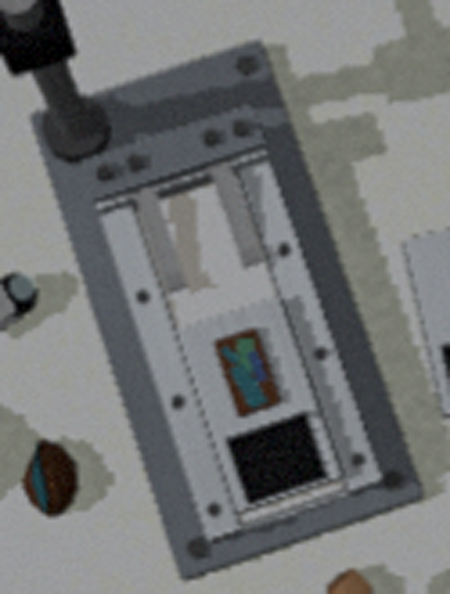

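View pics/sb.png

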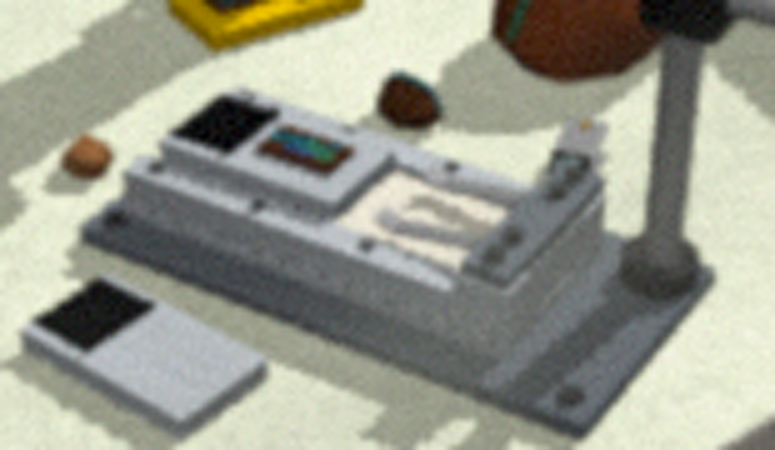

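The crops show the black pad with corners near crop px (228,438) to (325,480), the opal at (245,370), and the tongue toes near (175,290) and (250,265). The foot plate corners are at (185,578), (422,492), (263,42) and (33,118). Next I'll segment and triangulate.

```bash
cat > h.py <<'E'
import cv2,numpy as np
from cell import imaging
def ray(n,p):
    i=imaging.camera_info(n)
    u=cv2.undistortPoints(np.array(p,float).reshape(-1,1,2),i["K"],i["D"])[:,0]
    P=i["pose"];d=np.c_[u,np.ones(len(u))]@P[:3,:3].T
    return P[:3,3],d
def plane(n,p,z):
    o,d=ray(n,p);return o+d*((z-o[2])/d[:,2])[:,None]
def tri(p,q):
    a,d=ray("top",p);b,e=ray("scene",q);d=d[0];e=e[0]
    t=np.linalg.lstsq(np.c_[d,-e],b-a,rcond=None)[0];x=a+t[0]*d;y=b+t[1]*e
    return (x+y)/2,np.linalg.norm(x-y)
def blob(im,roi,lo,hi):
    x0,y0,x1,y1=roi;h=cv2.cvtColor(im[y0:y1,x0:x1],cv2.COLOR_BGR2HSV)
    m=cv2.inRange(h,lo,hi);c=max(cv2.findContours(m,cv2.RETR_EXTERNAL,cv2.CHAIN_APPROX_NONE)[0],key=cv2.contourArea)
    r=cv2.minAreaRect(c);o=np.array([x0,y0]);M=cv2.moments(c)
    return np.array([M['m10'],M['m01']])/M['m00']+o,cv2.boxPoints(r)+o
E
python3 - <<'E'
from h import *
np.set_printoptions(precision=4,suppress=True)
T=cv2.imread("pics/top0.png");S=cv2.imread("pics/scene0.png")
K=((0,0,0),(180,255,45))
ct,bt=blob(T,(285,205,330,240),*K);cs,bs=blob(S,(297,180,325,198),*K)
print(ct,bt,cs,bs)
print("pad",tri(ct,cs)); P=plane("top",bt,.0515);print(P,np.linalg.norm(np.diff(P,axis=0),axis=1))
f=np.array([[185,578],[422,492],[263,42],[33,118]])/3.6+[230,95]
F=plane("top",f,.012);print("foot",F,np.linalg.norm(np.diff(F,axis=0),axis=1))
fs=np.array([[82,237],[580,436],[713,275]])/5+[265,165]
print("foot tri",[tri(f[i],fs[j]) for i,j in((1,0),(2,1),(3,2))])
for a,b in((0,3),(1,2)):
    d=F[b]-F[a];print("yaw foot",np.arctan2(d[1],d[0]))
# rails tops outer/inner lines and toes (crop picks)
print("toes",plane("top",np.array([[175,290],[250,265]])/3.6+[230,95],.0475))
cS,bS=blob(T,(285,183,310,213),(0,70,20),(180,255,150));cs2,_=blob(S,(315,187,338,200),(0,70,20),(180,255,150))
print("stone",cS,cs2,tri(cS,cs2),plane("top",cS,.055))
E
```

```text
[306.437  221.9372] [[292.6833 217.1131]
 [314.095  209.4661]
 [320.2715 226.7602]
 [298.8597 234.4072]] [309.7148 189.4456] [[300.64 190.52]
 [314.08 180.44]
 [319.6  187.8 ]
 [306.16 197.88]]
pad (array([0.5141, 0.0439, 0.0479]), np.float64(0.0014220061380660757))
[[0.5242 0.0721 0.0515]
 [0.5392 0.0286 0.0515]
 [0.5038 0.0166 0.0515]
 [0.489  0.0598 0.0515]] [0.046  0.0374 0.0457]
foot [[ 0.4493  0.0981  0.012 ]
 [ 0.4973 -0.0401  0.012 ]
 [ 0.7762  0.0504  0.012 ]
 [ 0.7292  0.1912  0.012 ]] [0.1463 0.2932 0.1485]
foot tri [(array([ 0.4984, -0.0408,  0.0015]), np.float64(0.00013544536546287376)), (array([0.7799, 0.0505, 0.0025]), np.float64(0.0002806288638136097)), (array([0.7326, 0.193 , 0.0026]), np.float64(0.00011641273856006771))]
yaw foot 0.3212907141936223
yaw foot 0.31386412502541744
toes [[0.6117 0.101  0.0475]
 [0.6258 0.0579 0.0475]]
stone [298.1755 197.7564] [325.5192 194.4423] (array([0.5632, 0.0597, 0.0503]), np.float64(0.0027124384675679633)) [[0.5631 0.0606 0.055 ]]
```

Yaw is about 0.32. The press point is near (0.512, 0.0435) and the carrier origin at stage x ≈ -50 mm, which matches the text. I'll move above it with the gripper shut.

Request:
apply_moves:
  deltas:
    - [[-0.15, -0.126, 0], 0]
    - [[-0.15, -0.126, 0], 0]
    - [[-0.15, -0.126, 0], 0]
    - [[-0.15, -0.126, 0], 0]
    - [[-0.15, -0.126, 0], 0]
    - [[-0.15, -0.126, 0], 0]
    - [[-0.15, -0.126, 0], 0]
    - [[-0.15, -0.126, 0], 0]
    - [[-0.15, -0.126, 0], 0]
    - [[-0.15, -0.126, 0], 0]
  gripper: 0
  squeeze: 20

```text
time: 0.93
tcp_pos: [0.3827, 0.3058, 0.2531]
tcp_rot: [-0.0, 0.207, 0.978, -0.0]
wrist_force: [-0.4, 0.7, 0.4]
opening: 0.0001
grasp_force: 0.0
```

Request:
apply_moves:
  deltas:
    - [[-0.15, -0.126, 0], 0]
    - [[-0.15, -0.126, 0], 0]
    - [[-0.15, -0.126, 0], 0]
    - [[-0.15, -0.126, 0], 0]
    - [[-0.15, -0.126, 0], 0]
    - [[-0.15, -0.126, 0], 0]
    - [[-0.15, -0.126, 0], 0]
    - [[-0.15, -0.126, 0], 0]
    - [[-0.15, -0.126, 0], 0]
    - [[-0.15, -0.126, 0], 0]

```text
time: 1.77
tcp_pos: [0.5117, 0.0417, 0.2531]
tcp_rot: [-0.0, 0.207, 0.978, -0.0]
wrist_force: [1.1, -0.9, -0.3]
opening: -0.0001
grasp_force: 0.0
```

Request:
apply_moves:
  deltas:
    - [[0, 0, 0.07], -0.046]
    - [[0, 0, 0.07], -0.046]
    - [[0, 0, 0.07], -0.046]
    - [[0, 0, 0.07], -0.046]
    - [[0, 0, 0.07], -0.046]
    - [[0, 0, 0.07], -0.046]
    - [[0, 0, 0.07], -0.046]
    - [[0, 0, 0.07], -0.046]
    - [[0, 0, 0], 0]
    - [[0, 0, 0], 0]

```text
time: 2.6
tcp_pos: [0.511, 0.0431, 0.1688]
tcp_rot: [-0.001, -0.157, 0.988, 0.0]
wrist_force: [0.8, -0.2, 0.9]
opening: 0.0
grasp_force: 0.0
```

```bash
cat > st.py <<'E'
import numpy as np
from cell import get_state,robot
from scipy.spatial.transform import Rotation as R
np.set_printoptions(precision=4,suppress=True)
s=get_state();q=s['tcp_rot'];M=R.from_quat([*q[1:],q[0]]).as_matrix()
x=M[:,0];print(s['time'],s['tcp_pos'],'yaw x',np.arctan2(x[1],x[0])%np.pi,'z',M[:,2],s['wrist_force'],s['opening'],s['q'],robot.tcp_to_tips)
y=.322;e=np.array([0.5117,0.0435])-s['tcp_pos'][:2]
print('err to press in tool xy',e@M[:2,:2])
E
python3 st.py
```

```text
2.6 [0.511  0.0431 0.1688] yaw x 0.3154507743407917 z [-0.0018 -0.0001 -1.    ] [ 0.7718 -0.2128  0.8737] 2.32148508375928e-06 [ 0.061   0.3834  1.936  -0.      0.824  -1.8253] 0.022
err to press in tool xy [-0.0008  0.0001]
```

Request:
apply_moves:
  deltas:
    - [[0, 0, 0.07], 0]
    - [[0, 0, 0.07], 0]
    - [[0, 0, 0.07], 0]
    - [[0, 0, 0.07], 0]
    - [[0, 0, 0.07], 0]
    - [[0, 0, 0.07], 0]
    - [[0, 0, 0.07], 0]
    - [[0, 0, 0.07], 0]
    - [[0, 0, 0], 0]

```text
time: 3.35
tcp_pos: [0.5102, 0.0431, 0.0831]
tcp_rot: [-0.002, -0.158, 0.987, 0.0]
wrist_force: [0.1, 0.8, -0.5]
opening: 0.0002
grasp_force: 0.0
```

```bash
python3 st.py; python3 - <<'E'
from h import *
t=imaging.read_camera("top");s=imaging.read_camera("scene");cv2.imwrite("pics/t1.png",t);cv2.imwrite("pics/s1.png",s)
a=cv2.resize(s[150:240,270:390],None,fx=5,fy=5,interpolation=cv2.INTER_CUBIC)
cv2.imwrite("pics/s1c.png",cv2.convertScaleAbs(a,alpha=1.6))
E
```

```text
3.35 [0.5102 0.0431 0.0831] yaw x 0.3181055043978849 z [-0.0035 -0.0002 -1.    ] [ 0.1369  0.8157 -0.4968] 0.0001513551668831268 [ 0.061   0.5325  1.9702  0.      0.6424 -1.8279] 0.022
err to press in tool xy [-0.0016 -0.0001]
```

View pics/s1c.png

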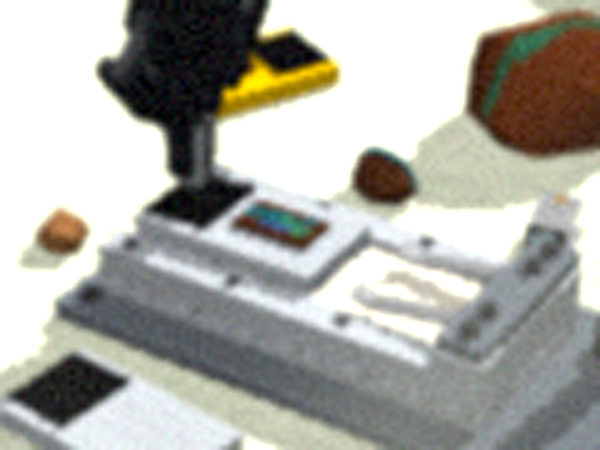

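The fingertips stand about 10 mm over the middle of the black pad (tip at (195,188), pad centre at about (200,203)). I'll lower onto it gently.

Request:
apply_moves:
  deltas:
    - [[-0.01, 0, 0.02], 0]
    - [[0, 0, 0.02], 0]
    - [[0, 0, 0.015], 0]
    - [[0, 0, 0.01], 0]
    - [[0, 0, 0], 0]

```text
time: 3.87
tcp_pos: [0.5128, 0.0436, 0.0754]
tcp_rot: [-0.0, -0.158, 0.987, 0.0]
wrist_force: [-0.3, 0.0, -0.2]
opening: -0.0002
grasp_force: 0.0
```

Request:
apply_moves:
  deltas:
    - [[0, 0, 0.007], 0]
    - [[0, 0, 0.007], 0]
    - [[0, 0, 0], 0]
    - [[0, 0, 0], 0]

```text
time: 4.2
tcp_pos: [0.513, 0.0436, 0.0736]
tcp_rot: [0.0, -0.158, 0.987, -0.0]
wrist_force: [-0.1, 0.2, 0.0]
opening: -0.0002
grasp_force: 0.2
```

Request:
apply_moves:
  deltas:
    - [[0, 0, 0.007], 0]
    - [[0, 0, 0.007], 0]
    - [[0, 0, 0], 0]
    - [[0, 0, 0], 0]

```text
time: 4.53
tcp_pos: [0.513, 0.0436, 0.0714]
tcp_rot: [0.0, -0.158, 0.987, -0.0]
wrist_force: [-0.5, -0.3, 4.3]
opening: 0.0002
grasp_force: 1.8
```

Request:
apply_moves:
  deltas:
    - [[0, 0, 0.007], 0]
    - [[0, 0, 0.007], 0]
    - [[0, 0, 0.007], 0]
    - [[0, 0, 0], 0]
    - [[0, 0, 0], 0]

```text
time: 4.95
tcp_pos: [0.513, 0.0436, 0.0683]
tcp_rot: [0.0, -0.158, 0.987, -0.0]
wrist_force: [-0.7, 0.8, 6.5]
opening: -0.0002
grasp_force: 3.2
```

Request:
apply_moves:
  deltas:
    - [[0, 0, 0.007], 0]
    - [[0, 0, 0.005], 0]
    - [[0, 0, 0], 0]
    - [[0, 0, 0], 0]

```text
time: 5.28
tcp_pos: [0.513, 0.0436, 0.0673]
tcp_rot: [0.0, -0.158, 0.987, -0.0]
wrist_force: [-4.1, -0.9, 15.7]
opening: 0.0002
grasp_force: 8.2
```

The bed is at its hard stop (TCP z 0.0675, 16 N). Now I slide towards the stop along tool -x.

Request:
apply_moves:
  deltas:
    - [[-0.015, 0, 0], 0]
    - [[-0.02, 0, 0], 0]
    - [[-0.025, 0, 0], 0]
    - [[-0.025, 0, 0], 0]
    - [[-0.025, 0, 0], 0]
    - [[0, 0, 0], 0]

```text
time: 5.78
tcp_pos: [0.5292, 0.0488, 0.0674]
tcp_rot: [0.0, -0.158, 0.987, -0.0]
wrist_force: [-2.9, -0.9, 16.0]
opening: 0.0003
grasp_force: 8.1
```

```bash
python3 st.py; python3 - <<'E'
from h import *
np.set_printoptions(precision=4,suppress=True)
t=imaging.read_camera("top");s=imaging.read_camera("scene");cv2.imwrite("pics/t2.png",t);cv2.imwrite("pics/s2.png",s)
s0=cv2.imread("pics/s1.png")
for n,I in(("before",s0),("now",s)):
    c,_=blob(I,(312,185,348,212),(0,70,20),(180,255,150));print(n,c,plane("scene",[c],.050))
E
```

```text
5.7833 [0.5292 0.0488 0.0674] yaw x 0.3183170288514199 z [ 0.0007 -0.     -1.    ] [-2.8731 -0.8604 16.0406] 0.0003129030875853049 [ 0.0697  0.5786  1.9328 -0.0002  0.6295 -1.8193] 0.022
err to press in tool xy [0.0183 0.0004]
before [325.7759 194.7586] [[0.5639 0.0582 0.05  ]]
now [330.7768 198.5625] [[0.5862 0.057  0.05  ]]
```

Request:
apply_moves:
  deltas:
    - [[-0.025, 0, 0], 0]
    - [[-0.025, 0, 0], 0]
    - [[-0.025, 0, 0], 0]
    - [[-0.025, 0, 0], 0]
    - [[-0.025, 0, 0], 0]
    - [[0, 0, 0], 0]

```text
time: 6.38
tcp_pos: [0.546, 0.0545, 0.0674]
tcp_rot: [-0.001, -0.159, 0.987, -0.0]
wrist_force: [-6.0, -1.5, 18.8]
opening: 0.0003
grasp_force: 9.9
```

Request:
apply_moves:
  deltas:
    - [[-0.025, 0, 0], 0]
    - [[-0.025, 0, 0], 0]
    - [[-0.025, 0, 0], 0]
    - [[-0.025, 0, 0], 0]
    - [[-0.025, 0, 0], 0]
    - [[0, 0, 0], 0]

```text
time: 6.88
tcp_pos: [0.5643, 0.0605, 0.0675]
tcp_rot: [-0.0, -0.159, 0.987, -0.0]
wrist_force: [-4.1, -1.1, 17.4]
opening: -0.0
grasp_force: 8.8
```

```bash
python3 st.py; python3 - <<'E'
from h import *
np.set_printoptions(precision=4,suppress=True)
t=imaging.read_camera("top");s=imaging.read_camera("scene");cv2.imwrite("pics/t3.png",t);cv2.imwrite("pics/s3.png",s)
a=cv2.resize(s[150:240,270:390],None,fx=5,fy=5,interpolation=cv2.INTER_CUBIC)
cv2.imwrite("pics/s3c.png",cv2.convertScaleAbs(a,alpha=1.4))
E
```

```text
6.8833 [0.5643 0.0605 0.0675] yaw x 0.31836904132469446 z [-0.0005 -0.0002 -1.    ] [-4.0655 -1.088  17.4498] -1.6465309236317165e-05 [ 0.0859  0.6132  1.8512 -0.0003  0.6777 -1.803 ] 0.022
err to press in tool xy [0.0552 0.0003]
```

View pics/s3c.png

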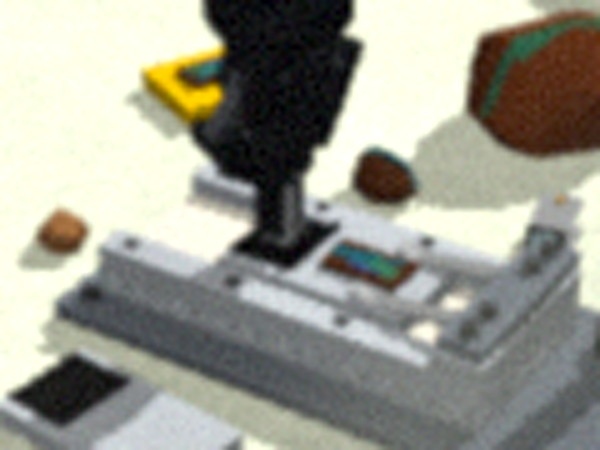

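The carrier is now under the tongues, with the finger mid-pad at (285,245) and the opal at (365,262) between the tongues. About 26 mm remain.

Request:
apply_moves:
  deltas:
    - [[-0.025, 0, 0], 0]
    - [[-0.025, 0, 0], 0]
    - [[-0.025, 0, 0], 0]
    - [[-0.025, 0, 0], 0]
    - [[-0.025, 0, 0], 0]
    - [[0, 0, 0], 0]

```text
time: 7.48
tcp_pos: [0.5821, 0.0663, 0.0675]
tcp_rot: [-0.0, -0.158, 0.987, -0.0]
wrist_force: [-4.8, -1.1, 16.8]
opening: -0.0001
grasp_force: 8.3
```

Request:
apply_moves:
  deltas:
    - [[-0.015, 0, 0], 0]
    - [[-0.015, 0, 0], 0]
    - [[-0.01, 0, 0], 0]
    - [[0, 0, 0], 0]
    - [[0, 0, 0], 0]

```text
time: 7.9
tcp_pos: [0.5873, 0.0681, 0.0675]
tcp_rot: [-0.0, -0.158, 0.987, -0.0]
wrist_force: [-5.5, -1.9, 16.7]
opening: -0.0002
grasp_force: 8.3
```

Request:
apply_moves:
  deltas:
    - [[-0.01, 0, 0], 0]
    - [[-0.01, 0, 0], 0]
    - [[0, 0, 0], 0]

```text
time: 8.15
tcp_pos: [0.5901, 0.069, 0.0675]
tcp_rot: [-0.001, -0.158, 0.987, -0.0]
wrist_force: [-6.2, -2.4, 17.3]
opening: 0.0002
grasp_force: 8.7
```

Request:
apply_moves:
  deltas:
    - [[-0.01, 0, 0], 0]
    - [[-0.01, 0, 0], 0]
    - [[0, 0, 0], 0]

```text
time: 8.4
tcp_pos: [0.591, 0.0693, 0.0674]
tcp_rot: [-0.003, -0.159, 0.987, -0.0]
wrist_force: [-12.8, -5.1, 23.9]
opening: 0.0003
grasp_force: 12.0
```

Request:
apply_moves:
  deltas:
    - [[-0.01, 0, 0], 0]
    - [[-0.01, 0, 0], 0]
    - [[0, 0, 0], 0]

```text
time: 8.65
tcp_pos: [0.5911, 0.0694, 0.0673]
tcp_rot: [-0.006, -0.159, 0.987, -0.0]
wrist_force: [-21.5, -9.7, 32.8]
opening: 0.0001
grasp_force: 16.4
```

```bash
python3 st.py; python3 - <<'E'
from h import *
np.set_printoptions(precision=4,suppress=True)
s=imaging.read_camera("scene");cv2.imwrite("pics/s4.png",s)
for n in("pics/s3.png","pics/s4.png"):
    c,_=blob(cv2.imread(n),(330,190,365,218),(0,70,20),(180,255,150));print(n,c,plane("scene",[c],.044+.003))
E
```

```text
8.65 [0.5911 0.0694 0.0673] yaw x 0.3188289034511751 z [-0.0115 -0.0028 -0.9999] [-21.4572  -9.7037  32.8086] 9.975338574717482e-05 [ 0.0976  0.644   1.7805 -0.0024  0.7289 -1.7901] 0.022
err to press in tool xy [0.0835 0.0003]
pics/s3.png [343.2116 202.8439] [[0.6179 0.072  0.047 ]]
pics/s4.png [352.5608 205.8627] [[0.6431 0.0814 0.047 ]]
```

It is hard against the stop: 23 N horizontally, advance halted at about 82 mm, and the stone is where home puts it. I'll ease the push, then lift straight up.

Request:
apply_moves:
  deltas:
    - [[0.01, 0, 0], 0]
    - [[0.01, 0, 0], 0]
    - [[0, 0, 0], 0]

```text
time: 8.95
tcp_pos: [0.591, 0.0693, 0.0674]
tcp_rot: [-0.002, -0.158, 0.987, -0.0]
wrist_force: [-11.0, -5.7, 22.4]
opening: 0.0002
grasp_force: 11.2
```

Request:
apply_moves:
  deltas:
    - [[0, 0, -0.01], 0]
    - [[0, 0, -0.01], 0]
    - [[0, 0, -0.01], 0]
    - [[0, 0, -0.015], 0]
    - [[0, 0, -0.02], 0]
    - [[0, 0, -0.03], 0]
    - [[0, 0, -0.05], 0]
    - [[0, 0, -0.07], 0]
    - [[0, 0, -0.07], 0]
    - [[0, 0, 0], 0]

```text
time: 9.78
tcp_pos: [0.595, 0.0703, 0.112]
tcp_rot: [0.002, -0.158, 0.987, -0.0]
wrist_force: [1.0, 0.1, -0.0]
opening: -0.0001
grasp_force: 0.0
```

Request:
apply_moves:
  deltas:
    - [[0, 0, -0.1], 0]
    - [[0, 0, -0.1], 0]
    - [[0, 0, -0.1], 0]
    - [[0.1, 0, -0.1], 0]
    - [[0.1, 0, 0], 0]
    - [[0.1, 0, 0], 0]
    - [[0.1, 0, 0], 0]
    - [[0.1, 0, 0], 0]
    - [[0, 0, 0], 0]

```text
time: 10.53
tcp_pos: [0.5194, 0.0461, 0.1691]
tcp_rot: [-0.001, -0.158, 0.987, 0.0]
wrist_force: [-0.5, 0.5, -0.5]
opening: -0.0
grasp_force: 0.0
```

```bash
python3 - <<'E'
from h import *
np.set_printoptions(precision=4,suppress=True)
s=imaging.read_camera("scene");t=imaging.read_camera("top");cv2.imwrite("pics/s5.png",s);cv2.imwrite("pics/t5.png",t)
for n in("pics/s4.png","pics/s5.png"):
    c,_=blob(cv2.imread(n),(330,190,365,218),(0,70,20),(180,255,150));print(n,c)
a=cv2.resize(s[150:240,270:390],None,fx=4,fy=4,interpolation=cv2.INTER_CUBIC);b=cv2.resize(t[95:260,230:355],(318,420),interpolation=cv2.INTER_CUBIC)
o=np.zeros((420,800,3),np.uint8);o[:360,:480]=a;o[:,482:]=b
cv2.imwrite("pics/c5.png",cv2.convertScaleAbs(o,alpha=1.4))
E
```

```text
pics/s4.png [352.5608 205.8627]
pics/s5.png [352.3977 205.4444]
```

View pics/c5.png

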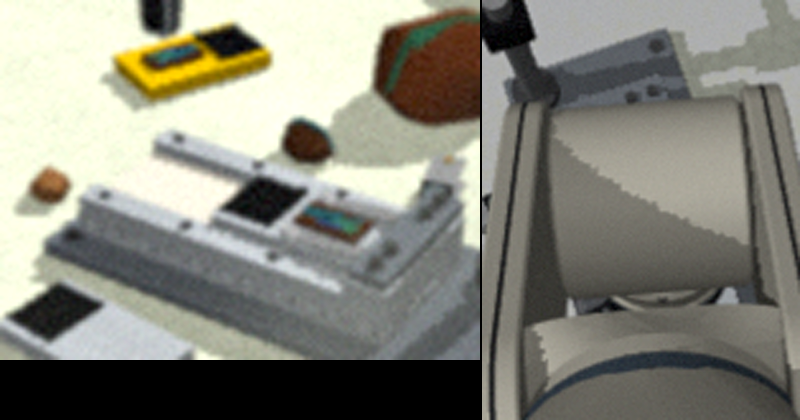

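The carrier sits in place at the stop. The opal is at crop (335,222), only (-0.2,-0.4) px from where it was when pressed, so it rose slightly and did not slip. The fingers are clear, so I'm handing in.

```bash
python3 -c "
from cell import robot;print(robot.close_job())"
```

```text
the job is handed in; nothing more can be done
None
```

The opal carrier was pressed down, slid under the leaf spring to the end stop, released there and handed in at about 10.6 s; the last image shows it still at the stop with the fingers clear, but the hand-in returned no verdict.

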